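# Fit the notched knife plate in the apple slicer

### The job

Make the bench apple slicer ready with its knife plate: slide the bolt back to free the clamp bar, swing the bar well up out of the way, and leave it there. Then take the notched knife plate (not the one without a notch) and lay it flat on the sloping bed, notch over the locating pin and its notched edge resting against the ledge, and let go. Leave the other things on the table where they are.

Things in the scene. Friction and masses are not known exactly. Their poses are not given: they have to be found in the camera images.
- bed: The slicer's steel bed, a plate 230 mm (up the slope) x 300 mm wide, rising away from the robot at 28 degrees, on a white base fixed to the table. Origin: middle of its upper face, 100 mm above the table; x up the slope, y across it to the left seen from the robot, z straight out of the face. Places below as (x, y, z) are in this frame, mm. At its left edge a fence 20 mm high.
- seat (a point): Where the knife plate's origin must come: (-41, 0, 0) on the bed, its axes along the bed's. The shut clamp bar lies across this seat.
- ledge (a point): Middle of the foot of the ledge's uphill face, (-71, 0, 0). The aluminium ledge runs across the bed from y -75 to 75, 8 mm wide and 8 mm high; the plate's notched edge rests against it. Friction alone can keep the plate from sliding down to it.
- pin (a point): Foot of the single steel locating pin on the bed, at (-58, 0, 0): 11 mm in diameter, 12 mm tall, its top 4 mm tapered to 6 mm diameter.
- bolt_tab (a point): Middle of the black upright tab that moves the bolt: 10 mm thick along the bed's x, 26 mm long along its y, 15 to 45 mm off the bed; this point is 30 mm off. With bolt = 0 it is at (-3, -82, 30). The steel bolt under it (10 x 75 x 8 mm, 7 to 15 mm off the bed) lies along the uphill side of the clamp bar's free end and blocks it.
- bolt (a joint): Travel of the bolt in m along the bed's -y (to the right, away from the bar): 0 shut, 0.035 stop when fully back. It clears the bar from 0.021. Friction about 2 N; stays where it is left.
- bar_post (a point): Middle height of the black round post by which the clamp bar is swung: 14 mm diameter, axis along the bed's z, standing from 15 to 45 mm off the bed; this point is 30 mm off the bed and 120 mm from bar_hinge. With the bar shut it is at (-18, -35, 30).
- bar_hinge (a point): Point on the clamp bar's hinge axis (parallel to the bed's z), at the bar's left end, (-18, 85, 11). The steel bar is 16 mm wide, 8 mm thick, 7 to 15 mm off the bed, and reaches 130 mm from the hinge.
- bar (a joint): Swing of the clamp bar in rad: 0 shut, lying across the seat along the bed's -y; it grows as its free end swings uphill in the plane of the bed, counter-clockwise seen from above; stop at 1.4. It clears the seat from about 0.55; well up is over 0.7. Stiff hinge (about 0.16 N m), stays where it is left.
- knife: Loose notched steel plate, 60 (x) x 110 (y) x 5 mm, 0.25 kg. Origin: centre of underside; z up. A black grip rib stands along the middle of its upper face, 12 mm thick (x), 70 long (y), top 26 mm above the underside. Mid -x edge: a notch open to it, 16 mm wide, 22 deep. It lies flat on the right of the table, notch roughly towards the robot, in one of two places.
- blank: Plate just like the knife plate, same rib, but without a notch; lies in the other of the two places. Not to be used or moved. Origin: centre of its underside.
- tape: Brown packing tape roll, 110 mm across, 50 mm high, on the left of the table; bystander. Origin: centre of its underside.
- jar: Amber glass jar, 72 mm across, 110 mm high, to the left of the slicer; bystander. Origin: centre of its underside.
- jar2: Same jar, behind on the right of the slicer; bystander.
- mug: White mug, 80 mm across, 90 mm high, on the left; bystander.
There are look-alikes about, which are no part of the job. What is shaped like the knife but green or turquoise is not meant.

How it is judged:
On the way, in this order (a step that is already met when the one before it is completed fails the run):
1. The bolt is slid back while the clamp bar is still shut (value of joint bolt above 0.022 m and value of joint bar below 0.08 rad), for 0.1 s.
2. The clamp bar is swung well up, clear of the seat (value of joint bar above 0.7 rad), for 0.1 s.
At the end, for the whole second after the job is handed in: The bolt is back (over 0.021 m), the bar is swung up past 0.7 rad, and the notched knife plate lies at rest flat on the bed (within 0.06 rad and 3 mm), square to it within 0.1 rad, its notch over the pin (within 4.5 mm across the slope) and its notched edge within 5 mm of the ledge (value of joint bolt above 0.021 m and value of joint bar above 0.7 rad and x of knife in the frame of bed between -0.044 and -0.036 m and y of knife in the frame of bed between -0.0045 and 0.0045 m and z of knife in the frame of bed between -0.003 and 0.003 m and angle between the z axis of knife and the z axis of bed, either way round below 0.06 rad and angle between the x axis of knife and the x axis of bed, either way round below 0.1 rad and linear speed of knife below 0.01 m/s); the robot touches nothing.
It fails at once if The plate without a notch or another bystander is moved more than 30 mm (distance of any of blank, tape, jar, jar2, mug from where it was at the start of the episode above 0.03 m).
It also fails if it takes over 66 s, if anything falls off the work surface, if the arm or the gripper's body presses on something with over 40 N, if the wrist force passes 120 N, or if a joint passes its speed limit or range.

### The arm

A 6-joint arm with a two-finger parallel gripper is mounted at the origin on the work surface. World frame = base frame: x ahead of the robot, y to its left, z up, the work surface at z = 0. Lengths are in m, angles in rad, forces in N, time in s.
With the tool pointing down it reaches from about 0.3 to 0.875 m from the base axis. Payload 6.4 kg.
Tool frame: the origin (TCP) lies at the very end of the fingers, on their centre line; the grasp point (between the pads) lies 19 mm behind it (ctrl.hold_point_z is the distance from the TCP to the grasp point, in m); y points along the fingers, x is the direction in which the jaws open and shut, and the axes are right-handed (so a half turn about y gives the same grasp; the last joint's range is limited). The gripper opens to 85 mm and grips with 20 to 120 N. Pads are 22 mm wide; open, the fingers measure 114 mm over their backs; the gripper's body (76 mm by 85 mm) begins 54 mm behind the grasp point. The pads swing forward as they close: fully open they stand 13 mm farther back than shut.
Start: joints at [0.904, 0.181, 1.607, -0, 1.354, -0.206], TCP at [0.256, 0.515, 0.197] pointing down, gripper open.
Joint ranges: [-2.99, 2.99], [-0.89, 2.07], [0.3, 2.58], [-1.14, 4.28], [0, 2.63], [-3.12, 3.12]. Speed limits (rad/s): [2.57, 2.57, 3.01, 3.14, 3.14, 3.14].

### API

Orientations are given as a unit quaternion [w, x, y, z].
In Python, from bench import ctrl, imaging gives the robot as it stands.
- The arm moves only by the shell command python3 -m jog 'ROWS'. ROWS is JSON, a list of rows, each a list of 3 entries, a list of its own where there are three numbers: the shift along the tool's x, y, z in cm, then the turn, a rotation vector about the tool's x, y, z in rad, then the finger opening in cm, from 0 to 8.54. A call has 1 to 12 rows; each row shifts and turns the pose as measured when the row begins, along the tool's axes as they then stand; what a row does not reach is not made up. A row lasts 1/12 s, in which the tool goes at most 41.7 mm and 7.16 degrees, less where a joint would pass 70% of its speed; a pose out of reach is approached as far as the arm can. A call is refused whole if a number of a shift passes 4.17 or a number of a turn 0.125, either way. A call with a gripper value outside its range is refused whole. The fingers move at their own pace and stop on an object; the grip force is fixed at half the most. Time passes only in rows, so rows that do not move let the fingers close. It gives the time, the measured TCP pose, the force and the opening at its end, in the units of the state.
- ctrl.get_obs(): the state, without advancing time (a new reading comes with each control period).
- imaging.camera(name): name is "side" or "top" or "wrist"; returns a dict with "frame" (384x512x3 uint8, red, green, blue), "depth" (384x512 float32, m along the optical axis (not along the pixel's ray), 0 where there is no reading), "K" (3x3 intrinsics, pixels), "R" (3x3) and "t" (3): a world point X has camera coordinates R X + t. Camera axes: x right, y down, z forward; pixel columns grow to the right and rows downward; lengths in m; the calibration is good to about 2 mm. A picture is of the moment at which its call begins.
- ctrl.hand_in(): hands the job in, once; it reports no verdict.
The state is a dict: "time_s": time; "q": joint angles; "dq": joint speeds; "joint_efforts": joint torques, N m; "eef_pos": TCP position; "eef_rot": TCP orientation; "wrist_force": force on the tool from outside, world axes, zero at the start; "torque": the same for the moment, N m; "opening": opening from 0.0 (shut) to 1.0 (fully open).
Only numpy, scipy, OpenCV 4.12 (cv2) and the standard library are available. Lean on these libraries where they do the work, as an engineer would, in place of code of your own. Each camera call takes 0.05 s, during which the arm holds its last target. There are 200 camera calls.

## Working session

There is one attempt and no reset: what is moved stays moved. The work goes in short steps, Python scripts to look and compute and a shell command to move; the robot and the scene stay as the last step left them, time stands still between calls to the robot, and variables do not carry over. Pictures are saved under pics/ and viewed, about 8 in all and at most 12, crops included, and the job is handed in when it is done.

```bash
mkdir -p pics; ls; python3 - <<'E'
from bench import ctrl, imaging
import cv2,numpy as np,pickle
print(ctrl.get_obs(), ctrl.hold_point_z)
for n in("top","side"):
    c=imaging.camera(n); pickle.dump(c,open(f"{n}.pkl","wb"))
    cv2.imwrite(f"pics/{n}0.png",c["frame"][...,::-1]); print(n,c["K"],c["R"],c["t"],-c["R"].T@c["t"])
E
```

```text
pics
{'time_s': 0.0, 'q': array([ 9.03664169e-01,  1.81538965e-01,  1.60801442e+00, -1.53260602e-05,
        1.35379159e+00, -2.06322317e-01]), 'dq': array([ 0.00048884, -0.0006912 ,  0.00157125, -0.00149592,  0.00010603,
        0.00162549]), 'joint_efforts': array([ 1.32230474e-05, -4.44866395e+01, -3.51346529e+01, -1.37890111e-04,
        8.94324883e-03,  1.79540862e-06]), 'eef_pos': array([0.25530063, 0.51453114, 0.19618227]), 'eef_rot': array([-0.6007554 ,  0.60118867,  0.37202152, -0.37318243]), 'wrist_force': array([ 0.43716072,  0.65558101, -0.08791032]), 'torque': array([-0.01712228, -0.02297921, -0.01952786]), 'opening': 1.0007793443900705} 0.0187
top [[410.78743297   0.         257.55036032]
 [  0.         410.78743297 193.73700692]
 [  0.           0.           1.        ]] [[ 0.00772595 -0.99994931  0.00645607]
 [-0.99799564 -0.00811606 -0.06276009]
 [ 0.06280931 -0.00595825 -0.99800776]] [0.04258042 0.54105515 1.32255783] [0.45657277 0.05484963 1.35360475]
side [[491.88742181   0.         251.73851663]
 [  0.         491.88742181 183.35328303]
 [  0.           0.           1.        ]] [[ 0.98605989 -0.16611895  0.00950747]
 [-0.07729245 -0.50790013 -0.85794133]
 [ 0.14734916  0.84524668 -0.51365969]] [-0.53218576  0.17925063  1.6052757 ] [ 0.30208573 -1.35421867  0.98341168]
```

View pics/top0.png

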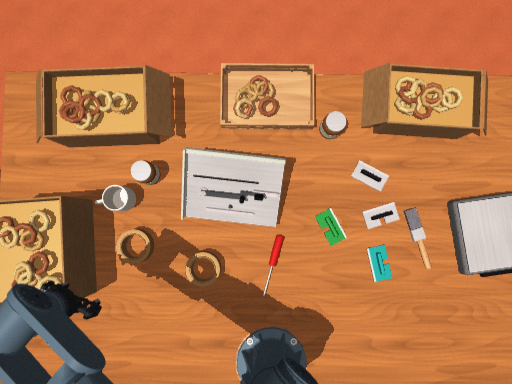

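View pics/side0.png

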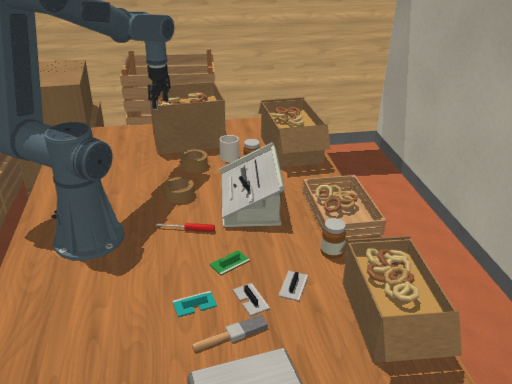

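Top view: the slicer is at (234,187). Candidates for the knife are the white plates at (371,176) and (381,215); the green one at (330,226) and turquoise one at (379,263) are decoys. I'll take close crops and measure.

```bash
cat > h.py <<'E'
import numpy as np,cv2,pickle
from scipy.spatial.transform import Rotation as Ro
def load(n): return pickle.load(open(f"{n}.pkl","rb"))
def pts(c):
    d=c["depth"];v,u=np.mgrid[:d.shape[0],:d.shape[1]]
    P=np.stack([(u-c["K"][0,2])/c["K"][0,0]*d,(v-c["K"][1,2])/c["K"][1,1]*d,d],-1)
    return (P-c["t"])@c["R"]
def ray(c,uv,p0,n):
    "pixel ray onto plane through p0, normal n"
    o=-c["R"].T@c["t"]; r=c["R"].T@np.linalg.solve(c["K"],[uv[0],uv[1],1]); n=np.array(n,float)
    return o+r*(np.dot(np.array(p0)-o,n)/(r@n))
def proj(c,X):
    p=c["K"]@(c["R"]@np.array(X)+c["t"]); return p[:2]/p[2]
E
python3 - <<'E'
from h import *
c=load("top");P=pts(c);f=c["frame"]
a=cv2.resize(f[140:235,170:300],None,fx=5,fy=5,interpolation=cv2.INTER_CUBIC)[:475,:650]
b=cv2.resize(f[155:235,340:405],None,fx=6,fy=6,interpolation=cv2.INTER_CUBIC)
im=np.zeros((480,800,3),np.uint8); im[:380,:520]=cv2.resize(a,(520,380)); bb=cv2.resize(b,(270,332)); im[:332,525:795]=bb
cv2.imwrite("pics/crop1.png",im[...,::-1])
# plates
m=((f.min(-1)>150)).astype(np.uint8)
n,l,s,ce=cv2.connectedComponentsWithStats(m)
for i in range(1,n):
    x,y,w,h,ar=s[i]
    if ar>150:
        print(i,s[i],ce[i].round(1),end=' ')
        if ar<1000:
            cn,_=cv2.findContours((l==i).astype(np.uint8),0,1)
            r=cv2.minAreaRect(max(cn,key=cv2.contourArea)); 
            q=np.array([ray(c,p,[0,0,.005],[0,0,1])[:2] for p in cv2.boxPoints(r)])
            print(q.mean(0).round(4),q.round(3).tolist(),np.linalg.norm(np.diff(q,axis=0),axis=1).round(3))
        else: print()
# bed plane
Q=P[150:222,186:284].reshape(-1,3);Q=Q[c["depth"][150:222,186:284].ravel()>0]
best=None;g=np.random.default_rng(0)
for _ in range(500):
    t=Q[g.choice(len(Q),3)];nn=np.cross(t[1]-t[0],t[2]-t[0]);nn/=np.linalg.norm(nn)+1e-12
    k=abs((Q-t[0])@nn)<.002
    if best is None or k.sum()>best.sum(): best=k
S=Q[best];m0=S.mean(0);nn=np.linalg.svd(S-m0,full_matrices=False)[2][2];nn*=np.sign(nn[2])
print("plane",m0,nn,np.degrees(np.arccos(nn[2])),np.degrees(np.arctan2(nn[1],nn[0])),len(S),len(Q))
np.save("plane.npy",[m0,nn])
E
```

```text
21 [326 111  20  20 315] [335.5 120.9] [ 0.788 -0.211] [[0.82, -0.179], [0.82, -0.243], [0.756, -0.242], [0.756, -0.179]] [0.063 0.064 0.063]
22 [ 186  149   99   78 5689] [233.2 186.7] 
24 [131 160  20  21 323] [140.3 170.3] [0.6159 0.4339] [[0.615, 0.479], [0.662, 0.434], [0.617, 0.389], [0.57, 0.434]] [0.065 0.064 0.065]
25 [351 160  38  31 483] [369.4 175.4] [ 0.6053 -0.3231] [[0.605, -0.26], [0.657, -0.289], [0.606, -0.386], [0.553, -0.357]] [0.06 0.11 0.06]
26 [ 97 185  31  26 203] [116.3 196.8] [0.5278 0.5179] [[0.512, 0.576], [0.586, 0.537], [0.544, 0.46], [0.47, 0.499]] [0.083 0.088 0.083]
27 [ 458  196   54   77 3419] [487.3 232.8] 
28 [363 202  36  27 466] [380.  214.9] [ 0.4744 -0.3573] [[0.486, -0.296], [0.52, -0.401], [0.463, -0.418], [0.429, -0.314]] [0.11  0.06  0.109]
plane [0.55647176 0.1267498  0.10225751] [-0.46331245  0.04882872  0.88484876] 27.767084653392185 173.98377872529753 3226 7031
```

View pics/crop1.png

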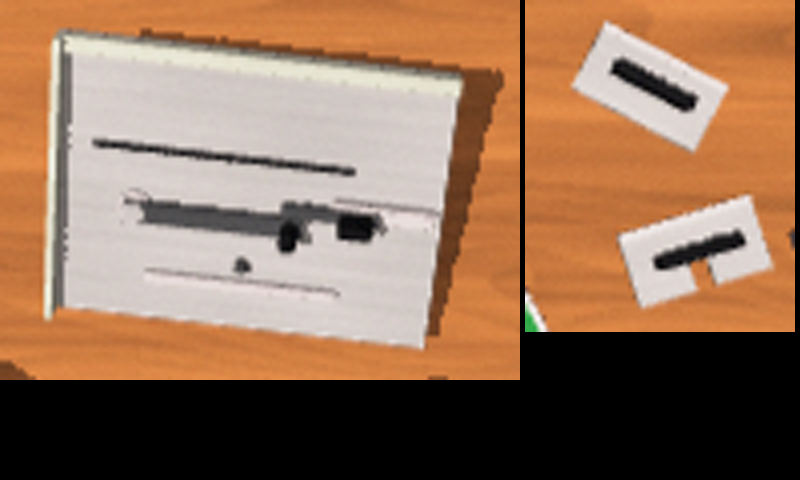

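The lower white plate at (381,215) has the notch, facing the robot, so it is the knife. The upper one at (371,176) is the blank. In the slicer crop the post is at (288,237), the tab at (355,227), the pin at (242,265) and the ledge runs (145,270)–(338,293). Next I'll work out the bed frame.

```bash
python3 - <<'E'
from h import *
c=load("top");m0,nn=np.load("plane.npy")
d=lambda x,y:(170+(x+.5)/4-.5,140+(y+.5)/4-.5)
# plane given: 28deg; point origin at z=.1
al=np.radians(28)
for yaw in np.radians([-6.0]):
    z=np.array([-np.sin(al)*np.cos(yaw),-np.sin(al)*np.sin(yaw),np.cos(al)])
    y=np.array([-np.sin(yaw),np.cos(yaw),0]);x=np.cross(y,z);B=np.c_[x,y,z]
    # provisional origin on measured plane at z=.1
    o=m0+x*((.1-m0[2])/x[2])
    for name,px,h,exp in [("frontL",(62,308),0,(-115,150)),("frontR",(424,348),0,(-115,-150)),("backR",(460,82),0,(115,-150)),
        ("ledgeL",(145,270),8,(-75,75)),("ledgeR",(338,293),8,(-75,-75)),("pin",(243,264),12,(-58,0)),("post",(291,228),45,(-18,-35)),("tab",(354,222),45,(-3,-82)),("hinge",(134,205),15,(-18,85))]:
        p=ray(c,d(*px),o+z*h/1e3,z); q=(p-o)@B*1e3
        print(name,q.round(1),"exp",exp,"diff",(q[:2]-exp).round(1))
    print(o)
# side-view heights for the line direction: depth in ledge..  use tab/post dark mask in both views
E
```

```text
frontL [-116.9  139.3    0. ] exp (-115, 150) diff [ -1.9 -10.7]
frontR [-116.  -149.9   -0. ] exp (-115, -150) diff [-1.   0.1]
backR [ 108.9 -149.4    0. ] exp (115, -150) diff [-6.1  0.6]
ledgeL [-70.8  74.    8. ] exp (-75, 75) diff [ 4.2 -1. ]
ledgeR [-71.8 -77.2   8. ] exp (-75, -75) diff [ 3.2 -2.2]
pin [-54.1  -1.9  12. ] exp (-58, 0) diff [ 3.9 -1.9]
post [ -3.6 -37.5  45. ] exp (-18, -35) diff [14.4 -2.5]
tab [  7.  -83.3  45. ] exp (-3, -82) diff [10.  -1.3]
hinge [-13.3  84.2  15. ] exp (-18, 85) diff [ 4.7 -0.8]
[0.55224927 0.1271936  0.1       ]
```

```bash
cat >> h.py <<'E'
al,yaw=np.radians(28),np.radians(-6.0)
bz=np.array([-np.sin(al)*np.cos(yaw),-np.sin(al)*np.sin(yaw),np.cos(al)]);by=np.array([-np.sin(yaw),np.cos(yaw),0]);bx=np.cross(by,bz);B=np.c_[bx,by,bz]
import os
O=np.load("O.npy") if os.path.exists("O.npy") else np.array([.5558,.1255,.1018])
def bed(p): return O+B@(np.array(p,float)/1e3)
def plan(pos,R=None,flip=None):
    "rotation first (about TCP), then translation in the new tool axes"
    from bench import ctrl
    o=ctrl.get_obs();R0=Ro.from_quat(np.roll(o["eef_rot"],-1));p=o["eef_pos"]
    if R is None: Rt=R0
    else:
        c=[Ro.from_matrix(R),Ro.from_matrix(R@np.diag([-1,-1,1]))]
        if flip is None: c.sort(key=lambda q:(R0.inv()*q).magnitude()); Rt=c[0]
        else: Rt=c[flip]
    rv=(R0.inv()*Rt).as_rotvec();s=Rt.inv().apply(np.array(pos)-p)*100
    print("t",round(o["time_s"],2),"pos",p.round(4),"bed mm",((p-O)@B*1e3).round(1),"F",o["wrist_force"].round(1),"open",round(o["opening"],3),"q5",o["q"][5].round(2))
    print("turn",rv.round(3),"rows>=%.1f"%(abs(rv).max()/.12),"| shift in current axes",(R0.inv().apply(np.array(pos)-p)*100).round(2),"| after turn cm",s.round(2))
Rbed=np.c_[bx,-by,-bz]   # tool x along bed x, z into the bed
E
python3 - <<'E'
from h import *
for f in (0,1): plan(bed([-30,-30,200]),Rbed,f)
E
```

```text
t 0.1 pos [0.2553 0.5146 0.1963] bed mm [-255.4  355.5  242.8] F [-1.2 -0.1 -0. ] open 0.999 q5 -0.21
turn [-1.622  1.308  0.615] rows>=13.5 | shift in current axes [-28.51  -6.77 -33.98] | after turn cm [22.54 38.55  4.28]
t 0.1 pos [0.2553 0.5146 0.1963] bed mm [-255.4  355.5  242.8] F [-1.2 -0.1 -0. ] open 0.999 q5 -0.21
turn [-1.45  -1.798 -1.268] rows>=15.0 | shift in current axes [-28.51  -6.77 -33.98] | after turn cm [-22.54 -38.55   4.28]
```

```bash
sed -i 's/np.diag(\[-1,-1,1\])/np.diag([-1,1,-1])/; s/^Rbed=.*/Rbed=np.c_[bx,-bz,by]   # tool x along bed x, y (fingers) into the bed/' h.py
python3 - <<'E'
from h import *
for f in (0,1): plan(bed([-30,-30,200]),Rbed,f)
E
```

```text
t 0.1 pos [0.2553 0.5146 0.1963] bed mm [-255.4  355.5  242.8] F [-1.2 -0.1 -0. ] open 0.999 q5 -0.21
turn [-0.296  1.189 -0.428] rows>=9.9 | shift in current axes [-28.51  -6.77 -33.98] | after turn cm [ 22.54   4.28 -38.55]
t 0.1 pos [0.2553 0.5146 0.1963] bed mm [-255.4  355.5  242.8] F [-1.2 -0.1 -0. ] open 0.999 q5 -0.21
turn [-0.471 -1.883  0.326] rows>=15.7 | shift in current axes [-28.51  -6.77 -33.98] | after turn cm [-22.54   4.28  38.55]
```

```bash
python3 -m jog '[[[0,-4,0],[0,0,0],8.5],[[0,-4,0],[0,0,0],8.5],[[0,0,0],[-0.03,0.119,-0.043],8.5],[[0,0,0],[-0.03,0.119,-0.043],8.5],[[0,0,0],[-0.03,0.119,-0.043],8.5],[[0,0,0],[-0.03,0.119,-0.043],8.5],[[0,0,0],[-0.03,0.119,-0.043],8.5],[[0,0,0],[-0.03,0.119,-0.043],8.5],[[0,0,0],[-0.03,0.119,-0.043],8.5],[[0,0,0],[-0.03,0.119,-0.043],8.5],[[0,0,0],[-0.03,0.119,-0.043],8.5],[[0,0,0],[-0.03,0.119,-0.043],8.5]]'
python3 -c "
from h import *
plan(bed([-30,-30,200]),Rbed,0)"
```

```text
time_s: 1.1
eef_pos: [0.256, 0.5108, 0.2761]
eef_rot: [-0.677, 0.698, 0.144, 0.184]
wrist_force: [-1.0, 0.5, -0.5]
opening: 0.998
t 1.1 pos [0.256  0.5108 0.2761] bed mm [-217.   351.9  312.8] F [-1.   0.5 -0.5] open 0.998 q5 1.32
turn [-0.006  0.046 -0.02 ] rows>=0.4 | shift in current axes [ 17.13  10.68 -39.08] | after turn cm [ 18.7   11.28 -38.19]
```

```bash
python3 -m jog '[[[0,0,0],[-0.006,0.046,-0.02],8.5],[[1.8,0.5,-3.8],[0,0,0],8.5],[[1.8,0.5,-3.8],[0,0,0],8.5],[[1.8,0.5,-3.8],[0,0,0],8.5],[[1.8,0.5,-3.8],[0,0,0],8.5],[[1.8,0.5,-3.8],[0,0,0],8.5],[[1.8,1,-3.8],[0,0,0],8.5],[[1.8,1,-3.8],[0,0,0],8.5],[[1.8,1,-3.8],[0,0,0],8.5],[[1.8,1,-3.8],[0,0,0],8.5],[[1.8,1,-3.8],[0,0,0],8.5],[[0,0,0],[0,0,0],8.5]]'
python3 - <<'E'
from h import *
from bench import imaging
plan(bed([-30,-30,200]),Rbed,0)
c=imaging.camera("wrist");pickle.dump(c,open("w1.pkl","wb"));cv2.imwrite("pics/w1.png",c["frame"][...,::-1])
print(-c["R"].T@c["t"],c["K"][0,0])
for n,p in dict(pin=(-58,0,12),post=(-18,-35,45),tab=(-3,-82,45),hinge=(-18,85,15),lL=(-71,75,8),lR=(-71,-75,8),FR=(-115,-150,0)).items(): print(n,proj(c,bed(p)).round(0))
E
```

```text
time_s: 2.1
eef_pos: [0.4001, 0.117, 0.2858]
eef_rot: [-0.67, 0.7, 0.137, 0.205]
wrist_force: [-0.8, 0.9, 0.2]
opening: 0.997
t 2.1 pos [0.4001 0.117  0.2858] bed mm [-49.6 -24.7 234.8] F [-0.8  0.9  0.2] open 0.997 q5 0.21
turn [0.015 0.01  0.001] rows>=0.1 | shift in current axes [ 1.95  3.49 -0.5 ] | after turn cm [ 1.96  3.48 -0.53]
[0.32534577 0.21135795 0.44018266] 291.9503061961113
pin [253. 132.]
post [283. 164.]
tab [293. 198.]
hinge [285.  64.]
lL [243.  73.]
lR [244. 183.]
FR [216. 227.]
```

View pics/w1.png

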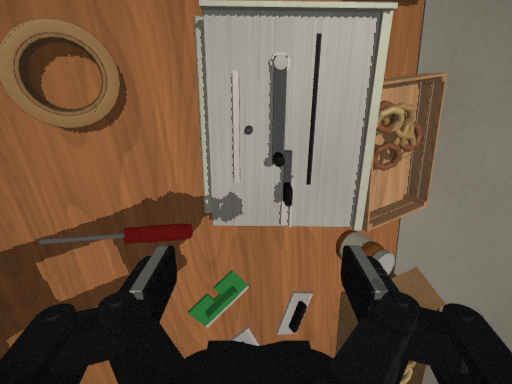

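The wrist view shows the pin at (249,130), post top at (279,159), tab at (288,194), hinge at (281,62) and ledge at (236, 71–182). I'll refine the bed origin from these.

```bash
python3 - <<'E'
from h import *
from scipy.optimize import least_squares
c=load("w1");f=c["frame"];P=pts(c)
# bed plane from wrist depth
Q=np.concatenate([P[20:60,300:312].reshape(-1,3),P[30:190,325:350].reshape(-1,3),P[70:190,245:265].reshape(-1,3)])
m=Q.mean(0);n=np.linalg.svd(Q-m,full_matrices=False)[2][2];n*=np.sign(n[2])
print("plane tilt",np.degrees(np.arccos(n[2])),"az",np.degrees(np.arctan2(n[1],n[0])),"off from O mm",(m-O)@bz*1e3)
# dark blobs
g=cv2.cvtColor(f,cv2.COLOR_RGB2GRAY)
n_,l,s,ce=cv2.connectedComponentsWithStats((g[100:215,240:296]<45).astype(np.uint8))
for i in range(1,n_):
    if s[i][4]>8: print("dark",s[i]+[240,100,0,0,0],ce[i]+[240,100])
ob=dict(pin=((-58,0,11),(249,130)),post=((-18,-35,45),(279,159)),tab=((-3,-82,45),(288,193.5)),hinge=((-18,85,15),(281,62)),lL=((-75,75,8),(236,71)),lR=((-75,-75,8),(236,182)),FR=((-115,-150,0),(212,227)))
def err(d): 
    a=Ro.from_rotvec(np.array([0,0,d[2]])).as_matrix()@B
    o=O+a[:,0]*d[0]+a[:,1]*d[1]
    o=o+bz*0
    return np.array([proj(c,o+a@(np.array(p)/1e3))-u for p,u in ob.values()])
r=least_squares(lambda d:err(d).ravel(),[0,0,0],x_scale=[.01,.01,.01],loss="soft_l1")
print(r.x); print(dict(zip(ob,err(r.x).round(1).tolist())))
o=O+bx*r.x[0]+by*r.x[1]; print("O",o)
t=load("top")
for k,(p,u) in ob.items(): print(k,((np.array(proj(t,o+B@(np.array(p)/1e3)))+.5-[170,140])*4-.5).round(0))
E
```

```text
plane tilt 24.81712505550644 az 177.75548591674453 off from O mm 2.927333494927571
dark [245 126   4   8  10] [246.2 128.9]
dark [272 152  13  15 144] [278.22916667 159.02083333]
dark [283 182   9  24 187] [287.         193.21390374]
[-0.00535903  0.0023568  -0.00722729]
{'pin': [-0.4, -0.1], 'post': [-0.2, 2.6], 'tab': [0.6, 2.4], 'hinge': [-0.1, 0.1], 'lL': [-0.3, -0.8], 'lR': [0.7, -0.4], 'FR': [-0.1, -1.7]}
O [0.55134053 0.12833849 0.09928409]
pin [239. 269.]
post [285. 246.]
tab [349. 235.]
hinge [131. 212.]
lL [142. 276.]
lR [333. 297.]
FR [423. 348.]
```

```bash
python3 - <<'E'
import numpy as np
np.save("O.npy",[.552,.127,.1])
from h import *
plan(bed([-3,-81,80]),Rbed,0)
E
```

```text
t 2.15 pos [0.3989 0.1201 0.2855] bed mm [-46.7 -22.8 235. ] F [-0.2 -0.2 -0.7] open 0.993 q5 0.22
turn [0.012 0.01  0.   ] rows>=0.1 | shift in current axes [ 4.31 15.57 -5.68] | after turn cm [ 4.37 15.5  -5.82]
```

```bash
python3 -m jog '[[[0.6,2,-0.8],[0.012,0.01,0],5],[[0.6,2.2,-0.8],[0,0,0],5],[[0.6,2.2,-0.8],[0,0,0],5],[[0.6,2.2,-0.8],[0,0,0],5],[[0.6,2.2,-0.8],[0,0,0],5],[[0.6,2.2,-0.8],[0,0,0],5],[[0.6,2.2,-0.8],[0,0,0],5],[[0,0,0],[0,0,0],5]]'
python3 - <<'E'
from h import *
from bench import imaging
c=imaging.camera("wrist");pickle.dump(c,open("w2.pkl","wb"));cv2.imwrite("pics/w2.png",c["frame"][...,::-1])
plan(bed([-3,-81,20]),Rbed,0)
for n,p in dict(pin=(-58,0,12),post=(-18,-35,45),tab=(-3,-82,45)).items(): print(n,proj(c,bed(p)).round(0))
E
```

```text
time_s: 2.82
eef_pos: [0.5036, 0.0599, 0.1675]
eef_rot: [-0.679, 0.691, 0.138, 0.206]
wrist_force: [-1.1, 1.0, -0.1]
opening: 0.586
t 2.87 pos [0.503  0.0606 0.1686] bed mm [ -4.7 -71.2  80.1] F [-1.3 -0.6 -0.9] open 0.583 q5 -0.05
turn [-0.011  0.003  0.002] rows>=0.1 | shift in current axes [ 0.15  6.   -1.05] | after turn cm [ 0.17  6.01 -0.98]
pin [193. 105.]
post [241. 156.]
tab [261. 215.]
```

View pics/w2.png

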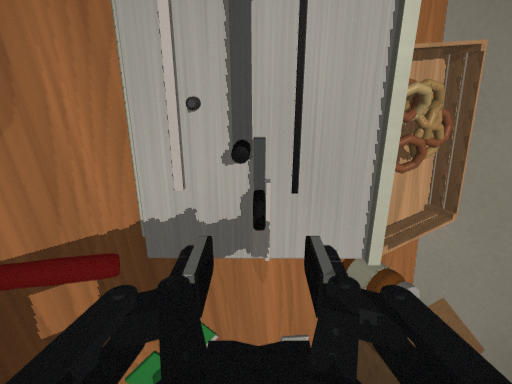

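The wrist view shows the tab at (259,210), between the fingers at (200,240) and (320,240). The post is at (241,150) and the pin at (193,103). These agree with my model to about 2–3 mm, so I'll descend and grip the tab.

```bash
python3 -m jog '[[[0.1,1.2,-0.3],[-0.01,0.003,0],5],[[0,1.2,-0.3],[0,0,0],5],[[0,1.2,-0.2],[0,0,0],5],[[0,1.2,0],[0,0,0],5],[[0,1.1,0],[0,0,0],5],[[0,0,0],[0,0,0],5],[[0,0,0],[0,0,0],1],[[0,0,0],[0,0,0],0],[[0,0,0],[0,0,0],0],[[0,0,0],[0,0,0],0],[[0,0,0],[0,0,0],0]]'
python3 - <<'E'
import numpy as np
np.save("O.npy",[.552,.129,.1])
from h import *
plan(bed([-3,-117,20]),Rbed,0)
E
```

```text
time_s: 3.78
eef_pos: [0.5301, 0.0662, 0.1247]
eef_rot: [-0.679, 0.691, 0.145, 0.203]
wrist_force: [0.7, -0.1, -0.6]
opening: 0.001
t 3.78 pos [0.5301 0.0662 0.1247] bed mm [ -1.9 -64.7  28.9] F [ 0.7 -0.1 -0.6] open 0.001 q5 -0.04
turn [-0.013  0.018  0.009] rows>=0.1 | shift in current axes [-0.21  0.82 -5.24] | after turn cm [-0.11  0.89 -5.23]
```

```bash
python3 -m jog '[[[-0.1,0.7,0],[0,0,0],0],[[0,0,-0.7],[-0.01,0.018,0.009],0],[[0,0,-0.7],[0,0,0],0],[[0,0,-0.7],[0,0,0],0],[[0,0,-0.7],[0,0,0],0],[[0,0,0],[0,0,0],0]]'
python3 - <<'E'
from h import *
from bench import imaging
plan(bed([-3,-95,24]),Rbed,0)
c=imaging.camera("wrist");pickle.dump(c,open("w3.pkl","wb"));cv2.imwrite("pics/w3.png",c["frame"][...,::-1])
E
```

```text
time_s: 4.28
eef_pos: [0.5302, 0.0356, 0.118]
eef_rot: [-0.677, 0.693, 0.133, 0.208]
wrist_force: [0.5, 0.7, -0.0]
opening: -0.005
t 4.28 pos [0.5302 0.0356 0.118 ] bed mm [ -2.  -95.2  21.5] F [ 0.5  0.7 -0. ] open -0.005 q5 -0.12
turn [-0.001 -0.005 -0.001] rows>=0.0 | shift in current axes [-0.1  -0.25  0.02] | after turn cm [-0.1  -0.25  0.02]
```

View pics/w3.png

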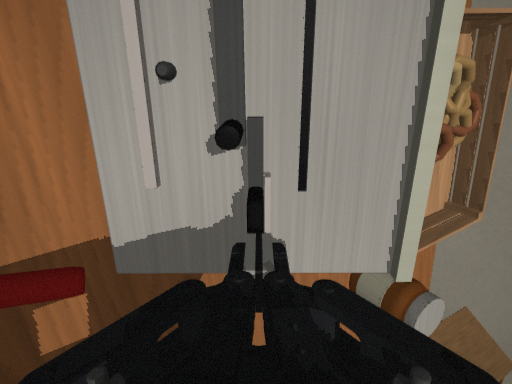

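The picture is ambiguous: the fingers at (258,255) seem to be beyond the tab at (256,208). I'll check by projecting the TCP into the views.

```bash
python3 - <<'E'
from h import *
from bench import ctrl,imaging
p=ctrl.get_obs()["eef_pos"];c=load("w3")
print("tcp px",proj(c,p)); 
for n,q in dict(pin=(-58,0,12),post=(-18,-35,45),tab0=(-3,-82,45),tab35=(-3,-117,45),edge=(-3,-150,0),bolt_end0=(-3,-45,15)).items(): print(n,proj(c,bed(q)).round(0))
t=imaging.camera("top");s=imaging.camera("side")
a=cv2.resize(t["frame"][150:230,180:290],None,fx=4,fy=4,interpolation=cv2.INTER_CUBIC)
b=cv2.resize(s["frame"][140:230,200:290],None,fx=4,fy=4,interpolation=cv2.INTER_CUBIC)
im=np.zeros((360,800,3),np.uint8);im[:320,:440]=a;im[:360,440:]=b;cv2.imwrite("pics/c4.png",im[...,::-1])
print("top",(proj(t,p)-[180,150])*4,"side",(proj(s,p)-[200,140])*4+[440,0], "pin top", (proj(t,bed((-58,0,12)))-[180,150])*4,"pin side",(proj(s,bed((-58,0,12)))-[200,140])*4+[440,0])
E
```

```text
tcp px [259.47226805 220.81058884]
pin [164.  68.]
post [229. 136.]
tab0 [258. 218.]
tab35 [258. 270.]
edge [258. 272.]
bolt_end0 [258. 144.]
top [325.58498264 180.44171796] side [630.13181354 195.72490556] pin top [196.33109167 227.04305782] pin side [573.57283467 174.41925667]
```

View pics/c4.png

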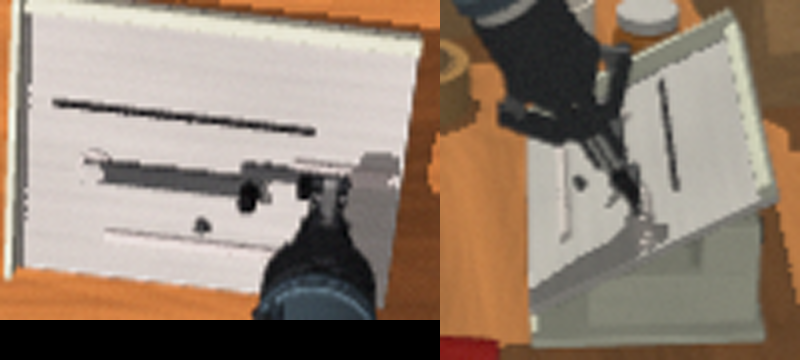

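The fingers ended up to the right of the tab and the bolt has not moved. I'll lift, come down on the tab's left side (x +6, between post and tab) and push. I'll check with heights above the bed from the top depth image.

```bash
python3 -m jog '[[[0,-1.5,0],[0,0,0],0],[[0,-2,0],[0,0,0],0],[[0,-2,0],[0,0,0],0],[[0,-2,2],[0,0,0],0],[[0.3,0,1.5],[0,0,0],0],[[0.3,0,1.5],[0,0,0],0],[[0,0,0],[0,0,0],0]]'
cat >> h.py <<'E'
def blobs(name,zlo,zhi,save=None):
    "points of the depth image zlo..zhi mm above the bed, clustered; bed frame"
    from bench import imaging
    c=imaging.camera(name); q=(pts(c)-O)@B*1e3
    m=((q[...,2]>zlo)&(q[...,2]<zhi)&(abs(q[...,0])<110)&(abs(q[...,1])<140)&(c["depth"]>0)).astype(np.uint8)
    n,l,s,ce=cv2.connectedComponentsWithStats(m)
    for i in range(1,n):
        if s[i][4]>=6: w=q[l==i]; print(name,"n",len(w),"med",np.median(w,0).round(0),"min",w.min(0).round(0),"max",w.max(0).round(0))
    return c
E
python3 - <<'E'
from h import *
plan(bed([6,-45,22]),Rbed,0)
for n in("wrist","top","side"): blobs(n,28,60)
E
```

```text
time_s: 5.02
eef_pos: [0.5045, 0.0911, 0.1904]
eef_rot: [-0.677, 0.693, 0.131, 0.209]
wrist_force: [0.6, 0.1, -0.8]
opening: 0.002
t 5.02 pos [0.5045 0.0911 0.1904] bed mm [  4.3 -42.6 100.2] F [ 0.6  0.1 -0.8] open 0.002 q5 0.11
turn [ 0.    -0.01  -0.003] rows>=0.1 | shift in current axes [ 0.2   7.81 -0.24] | after turn cm [ 0.17  7.82 -0.24]
wrist n 277 med [-18. -33.  45.] min [-25. -42.  28.] max [-12. -29.  48.]
wrist n 173 med [ -5. -74.  44.] min [ -9. -90.  28.] max [  0. -72.  47.]
top n 42 med [ -0. -85.  42.] min [ -8. -98.  29.] max [  3. -73.  47.]
top n 18 med [-13. -37.  43.] min [-19. -42.  31.] max [ -9. -30.  50.]
side n 48 med [ -7. -80.  41.] min [ -22. -101.   30.] max [  2. -27.  50.]
```

```bash
python3 -m jog '[[[0.1,1.6,-0.1],[0,0,0],0],[[0.1,1.6,-0.1],[0,0,0],0],[[0,1.6,-0.1],[0,0,0],0],[[0,1.5,0],[0,0,0],0],[[0,1.5,0],[0,0,0],0],[[0,0,0],[0,0,0],0]]'
python3 - <<'E'
from h import *
plan(bed([3,-95,22]),Rbed,0)
E
```

```text
time_s: 5.67
eef_pos: [0.5402, 0.0774, 0.1155]
eef_rot: [-0.676, 0.695, 0.127, 0.209]
wrist_force: [-0.1, -0.3, -0.0]
opening: -0.003
t 5.67 pos [0.5402 0.0774 0.1155] bed mm [  1.7 -52.6  16.7] F [-0.1 -0.3 -0. ] open -0.003 q5 0.09
turn [ 0.005 -0.013 -0.009] rows>=0.1 | shift in current axes [ 0.18 -0.51 -4.25] | after turn cm [ 0.13 -0.53 -4.24]
```

```bash
python3 -m jog '[[[0.1,-0.4,0],[0.005,-0.013,-0.009],0],[[0,0,-0.8],[0,0,0],0],[[0,0,-0.8],[0,0,0],0],[[0,0,-0.8],[0,0,0],0],[[0,0,-0.7],[0,0,0],0],[[0,0,-0.7],[0,0,0],0],[[0,0,0],[0,0,0],0]]'
python3 - <<'E'
from h import *
plan(bed([3,-95,22]),Rbed,0)
for n in("top","wrist"): blobs(n,28,60)
E
```

```text
time_s: 6.25
eef_pos: [0.5303, 0.0344, 0.1173]
eef_rot: [-0.677, 0.695, 0.13, 0.205]
wrist_force: [-0.2, 0.2, -0.2]
opening: 0.001
t 6.25 pos [0.5303 0.0344 0.1173] bed mm [ -2.2 -96.4  20.8] F [-0.2  0.2 -0.2] open 0.001 q5 -0.11
turn [ 0.002 -0.003 -0.01 ] rows>=0.1 | shift in current axes [ 0.52 -0.13  0.14] | after turn cm [ 0.52 -0.12  0.14]
top n 19 med [ -1. -79.  43.] min [ -8. -83.  32.] max [  2. -73.  48.]
top n 24 med [-14. -37.  43.] min [-24. -43.  31.] max [-11. -30.  48.]
wrist n 629 med [-18. -35.  45.] min [-25. -43.  28.] max [-12. -29.  48.]
wrist n 715 med [ -5. -80.  45.] min [-10. -92.  28.] max [  4. -72.  60.]
```

The tab still reads about -82 with no force, so I need to see where the fingers really are.

```bash
python3 - <<'E'
from h import *
from bench import ctrl,imaging
p=ctrl.get_obs()["eef_pos"]
c=imaging.camera("wrist");q=(pts(c)-O)@B*1e3
print("tcp",proj(c,p))
for v in range(180,330,8): print(v,[tuple(q[v,u].round(0).astype(int)) for u in (240,250,259,268,278)])
im=np.zeros((500,800,3),np.uint8)
im[:480,:]=cv2.resize(c["frame"][165:285,160:360],(800,480),interpolation=cv2.INTER_CUBIC)
g=np.clip(im.astype(float)/255,0,1)**.5*255
cv2.imwrite("pics/c5.png",g.astype(np.uint8)[...,::-1])
for n in("top","side"):
    d=imaging.camera(n);Q=(pts(d)-O)@B*1e3;u,v=proj(d,p).round().astype(int);print(n,u,v);print(Q[v-3:v+4:2,u-8:u+9:2].round(0).astype(int).tolist())
E
```

```text
tcp [259.42701135 221.1690417 ]
180 [(np.int64(-16), np.int64(-73), np.int64(2)), (np.int64(-8), np.int64(-69), np.int64(15)), (np.int64(-2), np.int64(-69), np.int64(15)), (np.int64(4), np.int64(-69), np.int64(13)), (np.int64(11), np.int64(-73), np.int64(0))]
188 [(np.int64(-16), np.int64(-79), np.int64(0)), (np.int64(-8), np.int64(-73), np.int64(18)), (np.int64(-2), np.int64(-72), np.int64(21)), (np.int64(4), np.int64(-75), np.int64(13)), (np.int64(11), np.int64(-79), np.int64(1))]
196 [(np.int64(-16), np.int64(-85), np.int64(0)), (np.int64(-8), np.int64(-73), np.int64(33)), (np.int64(-2), np.int64(-73), np.int64(35)), (np.int64(4), np.int64(-81), np.int64(12)), (np.int64(11), np.int64(-85), np.int64(0))]
204 [(np.int64(-16), np.int64(-91), np.int64(1)), (np.int64(-7), np.int64(-73), np.int64(45)), (np.int64(-2), np.int64(-74), np.int64(45)), (np.int64(4), np.int64(-87), np.int64(12)), (np.int64(11), np.int64(-92), np.int64(-1))]
212 [(np.int64(-16), np.int64(-98), np.int64(1)), (np.int64(-7), np.int64(-78), np.int64(46)), (np.int64(-2), np.int64(-79), np.int64(45)), (np.int64(4), n
[... 3735 characters left out ...]
 6]], [[-2, -74, 48], [-4, -80, 42], [43, -86, 141], [43, -91, 141], [49, -96, 152], [45, -102, 141], [43, -107, 136], [-19, -116, -1], [-18, -122, 0]]]
side 248 189
[[[-38, -19, 2], [-25, -45, 13], [-6, -99, 40], [0, -98, 36], [0, -77, 21], [4, -67, 12], [7, -53, 1], [14, -55, -2], [22, -66, 1]], [[-37, -36, 5], [-31, -37, 1], [-23, -42, 1], [-6, -91, 25], [3, -101, 28], [3, -79, 12], [6, -65, 0], [15, -76, 3], [22, -83, 4]], [[-39, -45, 2], [-33, -44, -2], [-24, -55, 1], [-8, -97, 21], [-2, -99, 20], [3, -93, 12], [6, -83, 4], [13, -84, 1], [20, -91, 2]], [[-41, -51, -2], [-33, -58, -1], [-25, -65, 0], [-18, -73, 1], [-3, -106, 17], [2, -104, 12], [6, -97, 5], [12, -96, 1], [18, -99, -1]]]
```

View pics/c5.png

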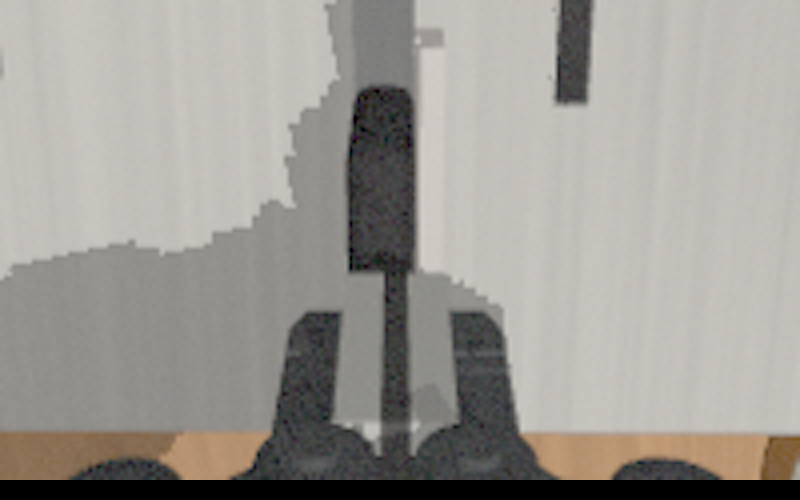

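```bash
python3 - <<'E'
from h import *
for n,tcp,win in(("w1",(-46.7,-24.8,235),(235,300,110,185)),("w2",(-4.7,-73.2,80),(225,300,170,220)),("w2",(-4.7,-73.2,80),(225,300,300,345)),("w3",(-2,-95.2,21.5),(225,300,225,295))):
    c=load(n);q=(pts(c)-O)@B*1e3;a,b,d,e=win
    w=q[a:b,d:e].reshape(-1,3);w=w[w[:,2]>tcp[2]-15]; w=w[w[:,2]>20]; k=np.argsort(w[:,2])[:6]
    print(n,"tcp",tcp,"px",proj(c,bed(tcp)).round(0),"lowest",w[k].round(0).tolist())
E
```

```text
w1 tcp (-46.7, -24.8, 235) px [257. 218.] lowest [[-89.0, -20.0, 281.0], [-88.0, -31.0, 282.0], [-88.0, -25.0, 282.0], [-89.0, -28.0, 282.0], [-88.0, -30.0, 282.0], [-88.0, -26.0, 282.0]]
w2 tcp (-4.7, -73.2, 80) px [259. 221.] lowest [[-30.0, -81.0, 115.0], [-30.0, -80.0, 116.0], [-30.0, -70.0, 116.0], [-30.0, -71.0, 116.0], [-30.0, -69.0, 116.0], [-30.0, -68.0, 116.0]]
w2 tcp (-4.7, -73.2, 80) px [259. 221.] lowest [[20.0, -79.0, 116.0], [20.0, -70.0, 116.0], [20.0, -69.0, 117.0], [20.0, -80.0, 117.0], [20.0, -78.0, 117.0], [20.0, -71.0, 117.0]]
w3 tcp (-2, -95.2, 21.5) px [259. 221.] lowest [[0.0, -88.0, 41.0], [-9.0, -89.0, 42.0], [0.0, -89.0, 43.0], [0.0, -91.0, 43.0], [-9.0, -92.0, 43.0], [0.0, -89.0, 43.0]]
```

The depth image shows the real fingertips about 33 mm short of the reported TCP when shut, about 36 at 5 cm open and 46 fully open. So I have been passing over the tab, and I'll add that offset from here on.

```bash
python3 -m jog '[[[0,-1.5,0],[0,0,0],0],[[0.4,-0.5,1.5],[0,0,0],0],[[0.4,0,1.5],[0,0,0],0],[[0,0,1.5],[0,0,0],0],[[0,0,0.5],[0,0,0],0],[[0,0,0],[0,0,0],0]]'
python3 - <<'E'
from h import *
plan(bed([6,-47,-11]),Rbed,0)
E
```

```text
time_s: 7.0
eef_pos: [0.5334, 0.0894, 0.1395]
eef_rot: [-0.677, 0.695, 0.131, 0.203]
wrist_force: [0.0, -0.0, 0.0]
opening: -0.002
t 7.0 pos [0.5334 0.0894 0.1395] bed mm [  5.8 -41.3  41.6] F [ 0. -0.  0.] open -0.002 q5 0.11
turn [ 0.   -0.   -0.01] rows>=0.1 | shift in current axes [ 0.07  5.26 -0.57] | after turn cm [ 0.02  5.26 -0.57]
```

```bash
python3 -m jog '[[[0,1.3,-0.1],[0,0,-0.01],0],[[0,1.3,0],[0,0,0],0],[[0,1.2,0],[0,0,0],0],[[0,1.2,0],[0,0,0],0],[[0,0,0],[0,0,0],0]]'
python3 - <<'E'
from h import *
plan(bed([5,-90,-11]),Rbed,0)
E
```

```text
time_s: 7.42
eef_pos: [0.557, 0.0861, 0.0939]
eef_rot: [-0.676, 0.694, 0.137, 0.205]
wrist_force: [-0.6, -0.1, -0.1]
opening: -0.002
t 7.42 pos [0.557  0.0861 0.0939] bed mm [  5.5 -42.2  -9.8] F [-0.6 -0.1 -0.1] open -0.002 q5 0.11
turn [-0.001  0.005  0.001] rows>=0.0 | shift in current axes [-0.08  0.11 -4.78] | after turn cm [-0.05  0.12 -4.78]
```

```bash
python3 -m jog '[[[0,0,-0.9],[0,0,0],0],[[0,0,-0.9],[0,0,0],0],[[0,0,-0.9],[0,0,0],0],[[0,0,-0.9],[0,0,0],0],[[0,0,-0.9],[0,0,0],0],[[0,0,0],[0,0,0],0]]'
python3 - <<'E'
from h import *
plan(bed([5,-92,-11]),Rbed,0)
blobs("top",28,55)
E
```

```text
time_s: 7.92
eef_pos: [0.5502, 0.0398, 0.0934]
eef_rot: [-0.677, 0.694, 0.136, 0.203]
wrist_force: [-0.3, -0.2, -0.1]
opening: -0.006
t 7.92 pos [0.5502 0.0398 0.0934] bed mm [  3.6 -88.9  -9.4] F [-0.3 -0.2 -0.1] open -0.006 q5 -0.11
turn [-0.003  0.007 -0.004] rows>=0.1 | shift in current axes [ 0.14  0.16 -0.31] | after turn cm [ 0.14  0.16 -0.31]
top n 35 med [  -0. -115.   42.] min [  -8. -125.   29.] max [ 10. -99.  47.]
top n 24 med [-15. -37.  43.] min [-22. -43.  30.] max [-11. -30.  46.]
```

```bash
python3 -m jog '[[[0,0,-0.4],[0,0,0],0],[[0,-1.5,0.2],[0,0,0],0],[[0,-1.5,0],[0,0,0],0],[[0,-1.5,0],[0,0,0],0],[[-1,0,1],[0,0,0],0],[[-1,0,1],[0,0,0],0],[[-1,0,1],[0,0,0],0],[[-1,0,1],[0,0,0],0],[[-1,0,1],[0,0,0],0],[[0,0,0],[0,0,0],0]]'
python3 - <<'E'
from h import *
plan(bed([-47,-37,-11]),Rbed,0)
blobs("top",28,50)
E
```

```text
time_s: 8.8
eef_pos: [0.4878, 0.096, 0.1137]
eef_rot: [-0.676, 0.694, 0.138, 0.204]
wrist_force: [0.3, -0.4, -0.5]
opening: -0.002
t 8.8 pos [0.4878 0.096  0.1137] bed mm [-46.9 -39.6  40.5] F [ 0.3 -0.4 -0.5] open -0.002 q5 0.13
turn [-0.002  0.008 -0.   ] rows>=0.1 | shift in current axes [-0.    5.15  0.24] | after turn cm [-0.01  5.15  0.26]
top n 25 med [-15. -36.  41.] min [-24. -43.  29.] max [-11. -30.  48.]
top n 41 med [  -0. -118.   43.] min [  -8. -130.   29.] max [   4. -106.   48.]
```

```bash
python3 -m jog '[[[0,1.3,0.2],[0,0,0],0],[[0,1.3,0],[0,0,0],0],[[0,1.3,0],[0,0,0],0],[[0,1.2,0],[0,0,0],0],[[0.8,0,0],[0,0,0],0],[[0.8,0,0],[0,0,0],0],[[0.8,0,0],[0,0,0],0],[[0.8,0,0.1],[0,0,0],0],[[0,0,0],[0,0,0],0]]'
python3 - <<'E'
from h import *
plan(bed([9,-25,-11]),Rbed,0)
blobs("top",28,50)
E
```

```text
time_s: 9.6
eef_pos: [0.5487, 0.0914, 0.0894]
eef_rot: [-0.676, 0.694, 0.141, 0.205]
wrist_force: [-0.2, -0.8, -0.8]
opening: -0.003
t 9.6 pos [0.5487 0.0914 0.0894] bed mm [ -4.4 -37.7  -9.7] F [-0.2 -0.8 -0.8] open -0.003 q5 0.12
turn [-0.002  0.011  0.006] rows>=0.1 | shift in current axes [1.35 0.14 1.25] | after turn cm [1.34 0.13 1.27]
top n 44 med [  -1. -118.   42.] min [  -8. -130.   29.] max [   3. -106.   49.]
```

```bash
python3 -m jog '[[[0.7,0,0.6],[0,0.01,0],0],[[0.7,0,0.6],[0,0,0],0],[[0.7,0,0.4],[0,0,0],0],[[0.7,0,0.4],[0,0,0],0],[[0.7,0,0.5],[0,0,0],0],[[0,0,0],[0,0,0],0]]'
python3 - <<'E'
from h import *
plan(bed([62,15,-11]),Rbed,0)
blobs("wrist",28,50)
E
```

```text
time_s: 10.15
eef_pos: [0.5839, 0.1141, 0.1087]
eef_rot: [-0.676, 0.693, 0.138, 0.209]
wrist_force: [-0.5, 0.5, -0.9]
opening: -0.0
t 10.15 pos [0.5839 0.1141 0.1087] bed mm [ 33.5 -11.4  -7.9] F [-0.5  0.5 -0.9] open -0.0 q5 0.22
turn [-0.001  0.002  0.007] rows>=0.1 | shift in current axes [2.85 0.33 2.64] | after turn cm [2.85 0.31 2.64]
wrist n 1854 med [44. -5. 43.] min [ 19. -19.  28.] max [60.  1. 50.]
```

```bash
python3 -m jog '[[[0.6,0.1,0.5],[0,0,0],0],[[0.6,0.1,0.5],[0,0,0],0],[[0.6,0.1,0.6],[0,0,0],0],[[0.6,0,0.6],[0,0,0],0],[[0.5,0,0.6],[0,0,0],0],[[0,0,0],[0,0,0],0],[[-1.5,0,0],[0,0,0],0],[[-1.5,0,0],[0,0,0],0],[[0,-2,0],[0,0,0],4],[[0,-3,0],[0,0,0],5],[[0,-3,0],[0,0,0],5],[[0,0,0],[0,0,0],5]]'
python3 - <<'E'
from h import *
plan(bed([62,15,-11]),Rbed,0)
blobs("wrist",28,50);blobs("top",28,50)
E
```

```text
time_s: 11.2
eef_pos: [0.5532, 0.1516, 0.1793]
eef_rot: [-0.676, 0.693, 0.14, 0.208]
wrist_force: [0.8, 1.0, 1.6]
opening: 0.564
t 11.2 pos [0.5532 0.1516 0.1793] bed mm [36.3 22.6 70.6] F [0.8 1.  1.6] open 0.564 q5 0.32
turn [-0.004  0.004  0.01 ] rows>=0.1 | shift in current axes [ 2.49  8.18 -0.8 ] | after turn cm [ 2.57  8.16 -0.76]
wrist n 379 med [81. 22. 45.] min [75. 13. 28.] max [88. 27. 47.]
wrist n 184 med [  -4. -105.   37.] min [  -9. -117.   28.] max [   0. -103.   46.]
top n 26 med [85. 19. 43.] min [77. 13. 31.] max [91. 25. 48.]
top n 41 med [  -1. -118.   42.] min [  -9. -130.   28.] max [   2. -106.   48.]
```

Bar post is now at about (82,20), so the bar is at about 1.0 rad, and the tab is at y -118, so the bolt is back about 0.034. Next is the knife.

```bash
cat >> h.py <<'E'
def Rk(a): kx=np.array([np.cos(a),np.sin(a),0]);return np.c_[kx,[0,0,-1],[-np.sin(a),np.cos(a),0]]
E
python3 - <<'E'
from h import *
plan([.474,-.357,.15],Rk(.317),0)
E
```

```text
t 11.3 pos [0.5526 0.1509 0.1755] bed mm [33.9 21.9 67.5] F [-0.4  0.8 -0.4] open 0.582 q5 0.32
turn [ 0.103 -0.409  0.487] rows>=4.1 | shift in current axes [ -3.59   0.93 -51.33] | after turn cm [-23.3    2.55 -45.81]
```

```bash
python3 -m jog '[[[0,-4,0],[0,0,0],6],[[0,-4,0],[0,0,0],6],[[0,-2,-2],[0.02,-0.08,0.1],6],[[0,-1,-3],[0.02,-0.08,0.1],6],[[0,0,-3.5],[0.02,-0.08,0.1],6],[[0,0,-3.5],[0.02,-0.08,0.1],6],[[-1,0,-4],[0.02,-0.08,0.1],6],[[-1,0,-4],[0,0,0],6],[[-1,0,-4],[0,0,0],6],[[-1,0,-4],[0,0,0],6],[[-1,0,-4],[0,0,0],6],[[0,0,0],[0,0,0],6]]'
python3 - <<'E'
from h import *
plan([.474,-.357,.15],Rk(.317),0)
E
```

```text
time_s: 12.3
eef_pos: [0.5123, -0.1737, 0.2594]
eef_rot: [0.701, -0.698, -0.102, 0.105]
wrist_force: [-0.3, 0.0, -0.8]
opening: 0.703
t 12.3 pos [ 0.5123 -0.1737  0.2594] bed mm [  67.9 -305.2  144.4] F [-0.3  0.  -0.8] open 0.703 q5 -0.84
turn [-0.005 -0.023 -0.003] rows>=0.2 | shift in current axes [ -8.94  10.88 -16.49] | after turn cm [ -9.36  10.94 -16.22]
```

```bash
python3 -m jog '[[[-1.8,2,-3.2],[-0.005,-0.023,-0.003],6],[[-1.8,2,-3.2],[0,0,0],6],[[-1.8,2.3,-3.2],[0,0,0],6],[[-1.8,2.3,-3.2],[0,0,0],6],[[-1.8,2.3,-3.2],[0,0,0],6],[[0,0,0],[0,0,0],6],[[0,0,0],[0,0,0],6]]'
python3 - <<'E'
from h import *
from bench import imaging
plan([.474,-.357,.06],Rk(.317),0)
c=imaging.camera("wrist");pickle.dump(c,open("w4.pkl","wb"));f=c["frame"];cv2.imwrite("pics/w4.png",f[...,::-1])
print("knife px",proj(c,[.474,-.357,.005]))
P=pts(c)
m=((f.min(-1)>140)&(abs(P[...,2])<.03)).astype(np.uint8)
n,l,s,ce=cv2.connectedComponentsWithStats(m)
for i in range(1,n):
    if s[i][4]>400:
        cn,_=cv2.findContours((l==i).astype(np.uint8),0,1);r=cv2.minAreaRect(max(cn,key=cv2.contourArea))
        q=np.array([ray(c,p,[0,0,.005],[0,0,1])[:2] for p in cv2.boxPoints(r)]);print(s[i],q.mean(0).round(4),q.round(3).tolist(),np.linalg.norm(np.diff(q,axis=0),axis=1).round(3))
# rib points
k=(P[...,2]>.018)&(P[...,2]<.032)&(np.hypot(P[...,0]-.474,P[...,1]+.357)<.06)
w=P[k][:,:2];print("rib n",len(w),cv2.minAreaRect(w.astype(np.float32)*1000),np.median(P[k][:,2]))
E
```

```text
time_s: 12.88
eef_pos: [0.4781, -0.3495, 0.146]
eef_rot: [0.7, -0.697, -0.109, 0.11]
wrist_force: [1.0, 0.7, 0.9]
opening: 0.702
t 12.88 pos [ 0.4781 -0.3495  0.146 ] bed mm [   0.9 -483.6   51.6] F [1.  0.7 0.9] open 0.702 q5 -1.14
turn [-0.004 -0.006 -0.001] rows>=0.0 | shift in current axes [-0.61  8.6  -0.62] | after turn cm [-0.63  8.6  -0.58]
knife px [253.32790925 173.09431375]
[220  17 109  30 792] [ 0.4501 -0.2147] [[0.402, -0.237], [0.495, -0.187], [0.499, -0.192], [0.405, -0.243]] [0.106 0.006 0.107]
[256 124  26  35 586] [ 0.4789 -0.3177] [[0.46, -0.304], [0.486, -0.296], [0.498, -0.331], [0.472, -0.34]] [0.027 0.037 0.028]
[ 319  126  109  101 3695] [ 0.6043 -0.3227] [[0.551, -0.355], [0.604, -0.26], [0.657, -0.287], [0.606, -0.389]] [0.109 0.06  0.114]
[158 237  30  29 421] [ 0.4089 -0.4835] [[0.388, -0.47], [0.421, -0.459], [0.431, -0.497], [0.396, -0.508]] [0.035 0.04  0.037]
rib n 684 ((473.9990234375, -356.00762939453125), (11.572375297546387, 68.54312133789062), 17.356441497802734) 0.025440556943123437
```

View pics/w4.png

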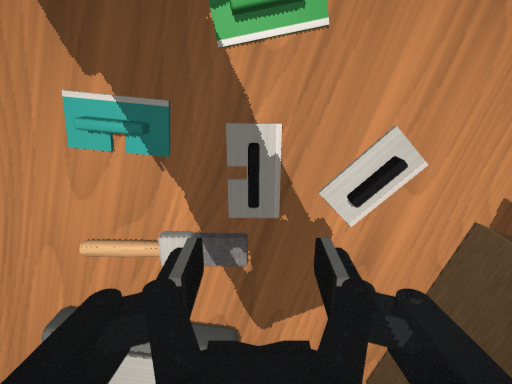

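The wrist view shows the knife at (253,171) with its notch on the left, towards the robot; the blank is at (374,176). The rib centre measures (0.474, -0.356) at yaw 17.4°, 11.6 × 68.5 mm, which matches the description. I'll descend onto it.

```bash
python3 -m jog '[[[-0.2,2.2,-0.2],[0,-0.018,0],4],[[-0.2,2.2,-0.2],[0,0,0],4],[[-0.1,2.2,-0.2],[0,0,0],4],[[-0.1,2.2,0],[0,0,0],4],[[0,2.2,0],[0,0,0],4],[[0,0,0],[0,0,0],4]]'
python3 - <<'E'
from h import *
plan([.474,-.356,-.024],Rk(.303),0)
E
```

```text
time_s: 13.43
eef_pos: [0.48, -0.3541, 0.0352]
eef_rot: [-0.696, 0.698, 0.119, -0.118]
wrist_force: [-0.1, 0.7, -0.6]
opening: 0.466
t 13.43 pos [ 0.48   -0.3541  0.0352] bed mm [ -49.1 -488.   -47.3] F [-0.1  0.7 -0.6] open 0.466 q5 -1.17
turn [0.003 0.033 0.002] rows>=0.3 | shift in current axes [-0.64  5.92  0.04] | after turn cm [-0.63  5.92 -0.  ]
```

```bash
python3 -m jog '[[[-0.6,0,0],[0,0.033,0],4],[[0,1.5,0],[0,0,0],4],[[0,1.5,0],[0,0,0],4],[[0,1,0],[0,0,0],4],[[0,0,0],[0,0,0],4]]'
python3 - <<'E'
from h import *
plan([.474,-.356,-.024],Rk(.303),0)
from bench import imaging
c=imaging.camera("wrist");P=pts(c);o=np.array([.474,-.356])
q=P[200:330,150:360].reshape(-1,3);kx=np.array([np.cos(.303),np.sin(.303)]);ky=np.array([-kx[1],kx[0]])
a=(q[:,:2]-o)@kx
for s in(-1,1):
    w=q[(a*s>.012)&(a*s<.045)&(abs((q[:,:2]-o)@ky)<.03)&(q[:,2]>.008)]; print("finger",s,len(w),"lowest z",np.sort(w[:,2])[:5].round(4))
E
```

```text
time_s: 13.85
eef_pos: [0.4789, -0.3566, 0.0011]
eef_rot: [-0.695, 0.703, 0.108, -0.103]
wrist_force: [-0.5, -0.1, 0.1]
opening: 0.47
t 13.85 pos [ 0.4789 -0.3566  0.0011] bed mm [ -65.8 -490.5  -77. ] F [-0.5 -0.1  0.1] open 0.47 q5 -1.14
turn [ 0.012 -0.002  0.006] rows>=0.1 | shift in current axes [-0.47  2.51  0.23] | after turn cm [-0.45  2.51  0.2 ]
finger -1 4451 lowest z [0.0355 0.0368 0.0368 0.037  0.0376]
finger 1 4164 lowest z [0.0368 0.0371 0.0374 0.0374 0.0378]
```

```bash
python3 -m jog '[[[-0.4,0,0.2],[0.012,0,0.006],4],[[-0.1,0.9,0],[0,0,0],4],[[0,0.9,0],[0,0,0],4],[[0,0.6,0],[0,0,0],4],[[0,0,0],[0,0,0],4]]'
python3 - <<'E'
from h import *
plan([.474,-.356,-.025],Rk(.303),0)
E
```

```text
time_s: 14.32
eef_pos: [0.4762, -0.3595, -0.0188]
eef_rot: [-0.697, 0.701, 0.107, -0.104]
wrist_force: [-0.4, -0.1, -0.2]
opening: 0.472
t 14.32 pos [ 0.4762 -0.3595 -0.0188] bed mm [ -77.3 -493.7  -93.5] F [-0.4 -0.1 -0.2] open 0.472 q5 -1.15
turn [ 0.007 -0.003  0.003] rows>=0.1 | shift in current axes [-0.11  0.61  0.4 ] | after turn cm [-0.1   0.62  0.39]
```

```bash
python3 -m jog '[[[-0.1,0.5,0.4],[0.007,0,0.003],4],[[0,0.1,0],[0,0,0],4],[[0,0,0],[0,0,0],2],[[0,0,0],[0,0,0],0.5],[[0,0,0],[0,0,0],0],[[0,0,0],[0,0,0],0],[[0,0,0],[0,0,0],0]]'
python3 - <<'E'
from h import *
plan([.474,-.356,.1],Rk(.303),0)
E
```

```text
time_s: 14.9
eef_pos: [0.4734, -0.3552, -0.0263]
eef_rot: [0.7, -0.698, -0.105, 0.106]
wrist_force: [0.4, -0.9, -1.8]
opening: 0.123
t 14.9 pos [ 0.4734 -0.3552 -0.0263] bed mm [ -83.7 -489.7  -98.6] F [ 0.4 -0.9 -1.8] open 0.123 q5 -1.14
turn [-0.002 -0.003 -0.001] rows>=0.0 | shift in current axes [  0.02 -12.63  -0.07] | after turn cm [  0.03 -12.63  -0.1 ]
```

```bash
python3 -m jog '[[[0,-2,0],[0,0,0],0],[[0,-3,0],[0,0,0],0],[[0,-3.5,0],[0,0,0],0],[[0,-3.5,0],[0,0,0],0],[[0,-3.5,0],[0,0,0],0],[[0,-3.5,0],[0,0,0],0],[[0,-3.5,0],[0,0,0],0],[[0,0,0],[0,0,0],0]]'
python3 - <<'E'
from h import *
plan(bed([-41,0,60]),Rbed,0)
E
```

```text
time_s: 15.57
eef_pos: [0.4698, -0.351, 0.2012]
eef_rot: [0.705, -0.693, -0.102, 0.109]
wrist_force: [1.3, -1.5, -1.9]
opening: 0.123
t 15.57 pos [ 0.4698 -0.351   0.2012] bed mm [  19.6 -486.   104.2] F [ 1.3 -1.5 -1.9] open 0.123 q5 -1.14
turn [-0.115  0.393 -0.494] rows>=4.1 | shift in current axes [16.17  7.45 45.84] | after turn cm [-6.06  4.42 48.6 ]
```

```bash
python3 -m jog '[[[0,0,0],[-0.019,0.065,-0.082],0],[[0,0,1],[-0.019,0.065,-0.082],0],[[0,0,2],[-0.019,0.065,-0.082],0],[[0,0,3],[-0.019,0.065,-0.082],0],[[0,0,3],[-0.019,0.065,-0.082],0],[[0,0,3],[-0.019,0.065,-0.082],0],[[-0.5,0,3.5],[0,0,0],0],[[-0.5,0,3.5],[0,0,0],0],[[-0.5,0,3.5],[0,0,0],0],[[-0.5,0,3.5],[0,0,0],0],[[-0.5,0,3.5],[0,0,0],0],[[0,0,0],[0,0,0],0]]'
python3 - <<'E'
from h import *
plan(bed([-41,0,60]),Rbed,0)
E
```

```text
time_s: 16.57
eef_pos: [0.4547, -0.0439, 0.1766]
eef_rot: [-0.674, 0.693, 0.13, 0.22]
wrist_force: [1.1, 0.8, -3.4]
opening: 0.122
t 16.57 pos [ 0.4547 -0.0439  0.1766] bed mm [ -33.6 -182.1  104.6] F [ 1.1  0.8 -3.4] open 0.122 q5 -0.49
turn [ 0.007 -0.025  0.013] rows>=0.2 | shift in current axes [-1.26  4.32 18.21] | after turn cm [-0.74  4.46 18.21]
```

```bash
python3 -m jog '[[[-0.1,0.4,3],[0.007,-0.025,0.013],0],[[-0.1,0.7,3],[0,0,0],0],[[-0.1,0.8,3],[0,0,0],0],[[-0.1,0.8,3],[0,0,0],0],[[-0.1,0.8,3],[0,0,0],0],[[-0.1,0.8,3],[0,0,0],0],[[0,0,0],[0,0,0],0],[[0,0,0],[0,0,0],0]]'
python3 - <<'E'
from h import *
from bench import imaging
plan(bed([-41,0,-6]),Rbed,0)
c=imaging.camera("wrist");pickle.dump(c,open("w5.pkl","wb"));cv2.imwrite("pics/w5.png",c["frame"][...,::-1])
E
```

```text
time_s: 17.23
eef_pos: [0.4845, 0.1424, 0.1289]
eef_rot: [-0.676, 0.695, 0.135, 0.203]
wrist_force: [0.4, -0.4, -2.7]
opening: 0.127
t 17.23 pos [0.4845 0.1424 0.1289] bed mm [-46.9   6.3  57.7] F [ 0.4 -0.4 -2.7] open 0.127 q5 0.34
turn [ 0.001  0.005 -0.005] rows>=0.0 | shift in current axes [ 0.62  6.37 -0.62] | after turn cm [ 0.59  6.37 -0.63]
```

View pics/w5.png

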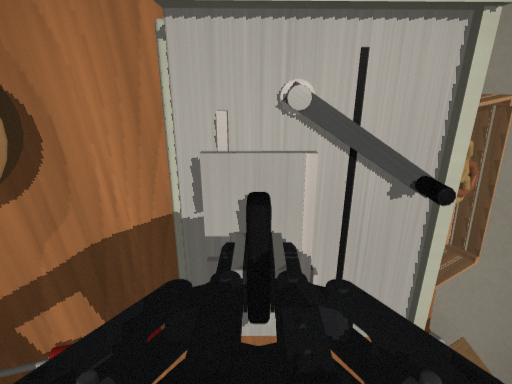

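The view shows the bar swung up with its post at (435,190) and the plate held with its left edge at row 152, columns 200–305. I'll measure the plate, pin and ledge in the same (depth, wrist) frame.

```bash
cat >> h.py <<'E'
def plate(c,tcp_z):
    q=(pts(c)-O)@B*1e3; h=tcp_z+26+5
    k=(abs(q[...,2]-h)<8)&(q[...,0]<0)&(q[...,0]>-95)&(abs(q[...,1])<75)
    l=cv2.connectedComponentsWithStats(k.astype(np.uint8)); i=1+np.argmax(l[2][1:,4]); w=q[l[1]==i]
    print("plate n",len(w),"z",np.percentile(w[:,2],[2,50,98]).round(1),"x 1/99%",np.percentile(w[:,0],[.5,99.5]).round(1),"y max",np.percentile(w[:,1],99.5).round(1))
    b=w[w[:,1]<45]; 
    lo=[];hi=[];yy=np.arange(20,52,3)
    for y in yy:
        s=w[abs(w[:,1]-y)<1.5]
        lo.append(s[:,0].min() if len(s) else np.nan);hi.append(s[:,0].max() if len(s) else np.nan)
    print("x edges by y",np.c_[yy,np.round(lo,1),np.round(hi,1)].tolist())
    A=np.c_[w[:,:2],np.ones(len(w))];print("slope dz/dx,dz/dy",np.linalg.lstsq(A,w[:,2],rcond=None)[0][:2].round(3))
    xs=np.arange(-60,-30,5);print("ymax by x",[(w[abs(w[:,0]-x)<2][:,1].max().round(1) if (abs(w[:,0]-x)<2).any() else None) for x in xs])
E
python3 - <<'E'
from h import *
for n,px in(("w1",(249,130)),("w2",(193,103)),("w3",(166,71))):
    c=load(n);p=(ray(c,px,bed([0,0,11]),bz)-O)@B*1e3
    q=(pts(c)-O)@B*1e3
    k=(q[...,2]>5)&(q[...,2]<13)&(abs(q[...,1])<70)&(q[...,0]<-60)&(q[...,0]>-90)
    m=(q[...,2]>6)&(abs(q[...,1])<12)&(abs(q[...,0]+56)<9)
    print(n,"pin ray",p.round(1),"pin depth",np.median(q[m],0).round(1) if m.any() else None,"ledge x",np.percentile(q[k][:,0],[2,98]).round(1) if k.any() else None,"bed z",np.median(q[(abs(q[...,0]+30)<10)&(abs(q[...,1])<20)][:,2]).round(1))
plate(load("w5"),57.7)
E
```

```text
w1 pin ray [-58.3  -0.4  11. ] pin depth [-62.4  -7.  359.5] ledge x [-80.  -63.8] bed z 351.5
w2 pin ray [-58.   -0.6  11. ] pin depth [-58.5  -0.6  10.9] ledge x [-80.3 -64.1] bed z 1.4
w3 pin ray [-57.4  -1.4  11. ] pin depth [-58.2  -1.3  11.1] ledge x [-80.4 -62.5] bed z 1.6
plate n 9249 z [87.2 89.3 90.7] x 1/99% [-77.3 -17.7] y max 59.3
x edges by y [[20.0, -77.3, -17.4], [23.0, -77.3, -17.7], [26.0, -77.6, -17.9], [29.0, -77.7, -17.6], [32.0, -77.4, -17.8], [35.0, -77.6, -17.5], [38.0, -77.5, -17.6], [41.0, -77.3, -17.8], [44.0, -77.6, -18.0], [47.0, -77.7, -17.7], [50.0, -77.8, -17.7]]
slope dz/dx,dz/dy [-0.002 -0.012]
ymax by x [np.float64(59.3), np.float64(59.4), np.float64(59.4), np.float64(59.3), np.float64(59.5), np.float64(59.4)]
```

```bash
python3 -m jog '[[[0.3,1.4,-0.3],[0,0.005,-0.005],0],[[0.2,1.4,-0.2],[0,0,0],0],[[0.2,1.4,0],[0,0,0],0],[[0,1.2,0],[0,0,0],0],[[0,0,0],[0,0,0],0],[[0,0,0],[0,0,0],0]]'
python3 - <<'E'
from h import *
from bench import imaging
plan(bed([-39.3,1,-24]),Rbed,0)
plate(imaging.camera("wrist"),2)
E
```

```text
time_s: 17.78
eef_pos: [0.5157, 0.1256, 0.0839]
eef_rot: [-0.674, 0.695, 0.131, 0.21]
wrist_force: [-1.0, -0.6, -3.7]
opening: 0.12
t 17.78 pos [0.5157 0.1256 0.0839] bed mm [-39.1  -7.2   2.5] F [-1.  -0.6 -3.7] open 0.12 q5 0.34
turn [ 0.007 -0.01  -0.   ] rows>=0.1 | shift in current axes [-0.03  2.65  0.84] | after turn cm [-0.02  2.65  0.82]
plate n 9244 z [31.7 33.9 35.3] x 1/99% [-69.2  -9.8] y max 46.0
x edges by y [[20.0, -69.3, -9.7], [23.0, -69.7, -9.3], [26.0, -69.5, -9.5], [29.0, -69.1, -9.9], [32.0, -69.5, -9.3], [35.0, -69.4, -9.5], [38.0, -69.4, -9.5], [41.0, -69.3, -9.3], [44.0, -69.1, -9.6], [47.0, -69.4, -10.4], [50.0, nan, nan]]
slope dz/dx,dz/dy [ 0.003 -0.017]
ymax by x [np.float64(46.4), np.float64(46.1), np.float64(46.2), np.float64(46.0), np.float64(45.9), np.float64(45.9)]
```

```bash
python3 -m jog '[[[0,0,0.4],[0.007,-0.01,0],0],[[0,0,0.4],[0,0,0],0],[[0,0.4,0],[0,0,0],0],[[0,0,0],[0,0,0],0]]'
python3 - <<'E'
from h import *
from bench import imaging
plan(bed([-39.3,1,-24]),Rbed,0)
plate(imaging.camera("wrist"),-2)
E
```

```text
time_s: 18.17
eef_pos: [0.5194, 0.1328, 0.0833]
eef_rot: [-0.676, 0.694, 0.136, 0.208]
wrist_force: [0.3, 0.4, -3.4]
opening: 0.121
t 18.17 pos [0.5194 0.1328 0.0833] bed mm [-36.9   0.4   0.7] F [ 0.3  0.4 -3.4] open 0.121 q5 0.34
turn [-0.    -0.001  0.004] rows>=0.0 | shift in current axes [-0.25  2.47  0.06] | after turn cm [-0.24  2.47  0.06]
plate n 9184 z [30.1 32.3 33.6] x 1/99% [-67.4  -7.8] y max 53.3
x edges by y [[20.0, -67.7, -8.0], [23.0, -67.6, -7.6], [26.0, -67.4, -7.8], [29.0, -67.8, -7.6], [32.0, -67.7, -7.7], [35.0, -67.6, -7.7], [38.0, -67.8, -7.7], [41.0, -67.6, -7.5], [44.0, -67.4, -7.9], [47.0, -67.7, -7.8], [50.0, -67.7, -7.7]]
slope dz/dx,dz/dy [ 0.007 -0.009]
ymax by x [np.float64(53.4), np.float64(53.4), np.float64(53.5), np.float64(53.5), np.float64(53.4), np.float64(53.4)]
```

```bash
python3 -m jog '[[[-0.2,0.4,0.05],[0,0,0],0],[[0,0.4,0],[0,0,0],0],[[0,0.4,0],[0,0,0],0],[[0,0,0],[0,0,0],0]]'
python3 - <<'E'
from h import *
from bench import imaging
plan(bed([-39.3,1,-24]),Rbed,0)
plate(imaging.camera("wrist"),-11)
E
```

```text
time_s: 18.55
eef_pos: [0.524, 0.1338, 0.0716]
eef_rot: [-0.676, 0.693, 0.137, 0.208]
wrist_force: [-0.8, -0.8, -3.8]
opening: 0.122
t 18.55 pos [0.524  0.1338 0.0716] bed mm [-38.4   1.8 -11.8] F [-0.8 -0.8 -3.8] open 0.122 q5 0.35
turn [-0.001  0.     0.006] rows>=0.0 | shift in current axes [-0.1   1.22 -0.09] | after turn cm [-0.09  1.22 -0.08]
plate n 9264 z [17.9 19.9 21.4] x 1/99% [-69.   -9.5] y max 54.7
x edges by y [[20.0, -69.0, -9.5], [23.0, -69.4, -9.2], [26.0, -69.1, -9.4], [29.0, -69.1, -9.4], [32.0, -69.4, -9.2], [35.0, -69.2, -9.3], [38.0, -69.5, -9.5], [41.0, -69.4, -9.5], [44.0, -69.1, -9.4], [47.0, -69.3, -9.5], [50.0, -69.2, -9.2]]
slope dz/dx,dz/dy [ 0.009 -0.01 ]
ymax by x [np.float64(54.8), np.float64(55.0), np.float64(54.8), np.float64(54.8), np.float64(54.8), np.float64(54.8)]
```

```bash
python3 -m jog '[[[-0.05,0.4,-0.07],[0,0,0.005],0],[[0,0.4,0],[0,0,0],0],[[0,0.3,0],[0,0,0],0],[[0,0.15,0],[0,0,0],0],[[0,0,0],[0,0,0],0]]'
python3 - <<'E'
from h import *
from bench import imaging
plan(bed([-39.3,1,-24]),Rbed,0)
plate(imaging.camera("wrist"),-24)
E
```

```text
time_s: 19.02
eef_pos: [0.5299, 0.1323, 0.0589]
eef_rot: [-0.677, 0.694, 0.135, 0.206]
wrist_force: [-0.4, 0.1, -1.7]
opening: 0.117
t 19.02 pos [0.5299 0.1323 0.0589] bed mm [-39.    1.  -25.8] F [-0.4  0.1 -1.7] open 0.117 q5 0.35
turn [-0.001  0.    -0.001] rows>=0.0 | shift in current axes [-0.03 -0.18  0.  ] | after turn cm [-0.03 -0.18  0.  ]
plate n 24834 z [-0.3  4.5  9.4] x 1/99% [-94.6  -0.5] y max 74.8
x edges by y [[20.0, -94.8, -0.1], [23.0, -94.9, -0.1], [26.0, -95.0, -0.1], [29.0, -95.0, -0.1], [32.0, -95.0, -0.2], [35.0, -95.0, -0.2], [38.0, -95.0, -0.0], [41.0, -95.0, -0.0], [44.0, -95.0, -0.0], [47.0, -95.0, -0.1], [50.0, -94.8, -0.0]]
slope dz/dx,dz/dy [-0.002 -0.025]
ymax by x [np.float64(74.9), np.float64(74.9), np.float64(74.9), np.float64(74.9), np.float64(74.9), np.float64(75.0)]
```

```bash
python3 -m jog '[[[0,0.1,0],[0,0,0],0],[[0,0.05,0],[0,0,0],0],[[0,0,0],[0,0,0],0]]'
python3 - <<'E'
from h import *
from bench import imaging
plan(bed([-39.3,1,-26]),Rbed,0)
c=imaging.camera("wrist");q=(pts(c)-O)@B*1e3
for y in(25,35,45,50,57,62): 
    s=q[(abs(q[...,1]-y)<1.5)&(abs(q[...,0]+40)<20)]; print(y,"z",np.median(s[:,2]).round(1))
E
```

```text
time_s: 19.32
eef_pos: [0.53, 0.1324, 0.0592]
eef_rot: [-0.676, 0.694, 0.135, 0.206]
wrist_force: [0.3, 0.0, -3.2]
opening: 0.126
t 19.32 pos [0.53   0.1324 0.0592] bed mm [-38.8   1.1 -25.6] F [ 0.3  0.  -3.2] open 0.126 q5 0.35
turn [-0.001  0.001 -0.001] rows>=0.0 | shift in current axes [-0.05  0.04 -0.01] | after turn cm [-0.05  0.04 -0.01]
25 z 6.4
35 z 6.4
45 z 5.9
50 z 6.0
57 z 0.7
62 z 0.7
```

```bash
python3 -m jog '[[[0,0.1,0],[0,0,0],0],[[0,0.05,0],[0,0,0],1.8],[[0,0,0],[0,0,0],2.5],[[0,0,0],[0,0,0],3],[[0,-0.7,0],[0,0,0],3],[[0,-1.5,0],[0,0,0],3],[[0,-2,0],[0,0,0],3],[[0,-3,0],[0,0,0],3],[[0,-4,0],[0,0,0],3],[[0,-3,0],[0,0,0],3],[[0,0,0],[0,0,0],3],[[0,0,0],[0,0,0],3]]'
python3 - <<'E'
from h import *
from bench import imaging
plan(bed([-39.3,1,-26]),Rbed,0)
c=imaging.camera("wrist");q=(pts(c)-O)@B*1e3
f=c["frame"];cv2.imwrite("pics/w6.png",f[...,::-1])
m=((q[...,2]>3.5)&(q[...,2]<10)&(q[...,0]<5)&(q[...,0]>-67)&(abs(q[...,1])<60)).astype(np.uint8)
for y in(-45,-35,-25,25,35,45):
    s=q[(abs(q[...,1]-y)<1.5)&(m>0)]; print(y,"xmax",s[:,0].max().round(1) if len(s) else None,"z",np.median(s[:,2]).round(1) if len(s) else None)
for x in(-60,-50,-25,-15):
    s=q[(abs(q[...,0]-x)<1.5)&(m>0)]; print(x,"y",s[:,1].min().round(1),s[:,1].max().round(1)) if len(s) else 0
r=(q[...,2]>20)&(q[...,2]<32)&(abs(q[...,0]+40)<25)&(abs(q[...,1])<45)
print("rib",cv2.minAreaRect(q[r][:,:2].astype(np.float32)))
E
```

```text
time_s: 20.37
eef_pos: [0.4628, 0.1401, 0.1937]
eef_rot: [-0.677, 0.692, 0.138, 0.209]
wrist_force: [0.4, -0.1, -1.0]
opening: 0.348
t 20.37 pos [0.4628 0.1401 0.1937] bed mm [-35.3   1.7 124.9] F [ 0.4 -0.1 -1. ] open 0.348 q5 0.3
turn [-0.004  0.     0.007] rows>=0.1 | shift in current axes [-0.5  15.09 -0.13] | after turn cm [-0.4  15.09 -0.07]
-45 xmax -9.0 z 5.8
-35 xmax -9.2 z 5.6
-25 xmax -9.4 z 5.8
25 xmax -9.8 z 5.9
35 xmax -10.1 z 5.9
45 xmax -9.2 z 5.7
-60 y -56.3 53.6
-50 y -54.6 53.5
-25 y -54.9 53.5
-15 y -55.4 53.5
rib ((-39.283321380615234, -0.23531723022460938), (11.360050201416016, 68.84842681884766), 0.07620518654584885)
```

View pics/w6.png

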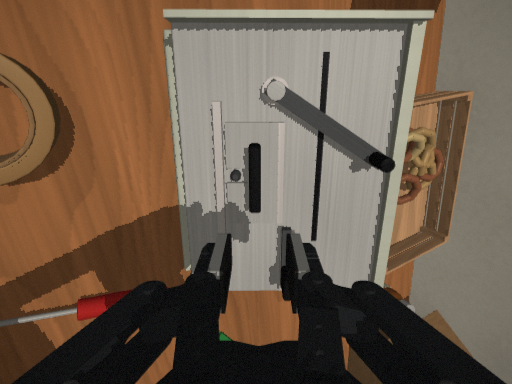

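The final view shows the pin at (236,175) inside the notch, the plate flat with its edge next to the ledge at (218,155), the bar up with its post at (380,161), and the gripper clear. I'll do one last joint check, then hand in.

```bash
python3 - <<'E'
from h import *
from bench import ctrl
blobs("top",28,50)
print(ctrl.hand_in(), ctrl.get_obs()["time_s"])
E
```

```text
top n 27 med [86. 19. 43.] min [77. 13. 28.] max [92. 25. 48.]
top n 44 med [  -0. -118.   42.] min [  -9. -130.   29.] max [   2. -106.   49.]
top n 6 med [-37. -29.  30.] min [-39. -34.  29.] max [-33. -25.  34.]
the job is handed in; nothing more can be done
the job is handed in; nothing more can be done
```

The job is handed in, at about 20.5 s on the robot's clock. The bolt was slid back while the bar was still shut, the bar was swung up and left there, and the notched knife plate was laid over the pin and released.

**Last checks, measured by camera depth in the bed frame:**
- **Bolt:** the tab is at y ≈ -118 mm, so the bolt is back about 0.034 m (needs over 0.021).
- **Bar:** the post is at about (82, 20) mm, so the bar is at about 1.0 rad (needs over 0.7).
- **Knife plate position:** the centre is at x ≈ -39.4 mm and y ≈ -0.5 to -0.8 mm (allowed -44 to -36, and ±4.5). The pin shows inside the notch.
- **Knife plate fit:** it lies flat, with its top an even 5.6–5.9 mm off the bed, and is square to the bed within about 0.01 rad. Its notched edge is about 1.5 mm from the ledge, so it sits close to the ledge but does not touch it.
- **Bystanders:** I never reached for or touched the blank or the others, but I did not re-measure their positions at the end.

**What disagreed:** the real fingertips stood about 33 mm short of the reported TCP when shut, and about 46 mm when fully open. Because of this, my first two tries at the bolt tab passed above it without touching. I measured the offset in the wrist depth image and allowed for it in every later move.

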